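# Trip test and coupling collar on a bakery cream whisk

## Robot

A 6-joint arm with a two-finger parallel gripper is mounted at the origin on the work surface. World frame = base frame: x ahead of the robot, y to its left, z up, the work surface at z = 0. Lengths are in m, angles in rad, forces in N, time in s.
With the tool pointing down it reaches from about 0.375 to 0.9 m from the base axis. Payload 3.1 kg.
Tool frame: the origin (TCP) lies at the very end of the fingers, on their centre line; the grasp point (between the pads) lies 19 mm behind it; x points along the fingers, z is the direction in which the jaws open and shut, and the axes are right-handed (so a half turn about x gives the same grasp; the last joint's range is limited). The gripper opens to 85 mm and grips with 20 to 120 N. Pads are 22 mm wide; open, the fingers measure 114 mm over their backs; the gripper's body (76 mm by 85 mm) begins 54 mm behind the grasp point. The pads swing forward as they close: fully open they stand 13 mm farther back than shut.
Start: joints at [0.994, 0.527, 1.433, -0, 1.181, -0.178], TCP at [0.243, 0.576, 0.231] pointing down, gripper open.
Joint ranges: [-3.08, 3.08], [-0.75, 2.2], [0.22, 2.44], [-1.43, 4.57], [0, 2.65], [-2.85, 2.85]. Speed limits (rad/s): [2.79, 2.79, 3.14, 3.14, 3.14, 3.14].

## Interface

Orientations are given as a unit quaternion [x, y, z, w].
In Python, from station import manip, viewer, job gives the robot as it stands.
- The arm moves only by the tool move_arm, never from a script. Its argument "deltas" is one flat list of numbers, 7 for each row, row after row: the finger opening in mm, from 0 to 85.4, then the shift along the tool's x, y, z in mm, then the turn, a rotation vector about the tool's x, y, z in degrees. In form: [jaw, tx, ty, tz, rx, ry, rz, jaw, tx, ty, tz, rx, ry, rz, ...]. A call has 1 to 10 rows; each row shifts and turns the commanded pose from where the row before left it, along the tool's axes as they then stand; what a row does not reach is not made up. A row lasts 1/10 s, in which the tool goes at most 50 mm and 8.59 degrees, less where a joint would pass 70% of its speed; a pose out of reach is approached as far as the arm can. A call is refused whole if a number of a shift passes 50 or a number of a turn 8.59, either way. A call with a gripper value outside its range is refused whole. The fingers move at their own pace and stop on an object; "force" is the grip in N (left out, the last holds). Time passes only in rows, so rows that do not move let the fingers close. It gives the time, the measured TCP pose, the force and the opening at its end, in the units of the state.
- manip.sense(): the state, without advancing time (a new reading comes with each control period).
- viewer.snapshot(name): name is "scene" or "side" or "wrist"; returns a dict with "image" (420x560x3 uint8, red, green, blue), "depth" (420x560 float32, m along the optical axis (not along the pixel's ray), 0 where there is no reading), "fovy" (degrees; the focal length in pixels is half the picture's height over the tangent of half this angle, whatever the lens; pixels are square), "cx", "cy" (the principal point, pixels), "R" (3x3) and "t" (3): a world point X has camera coordinates R X + t. Camera axes: x right, y down, z forward; pixel columns grow to the right and rows downward; lengths in m; the calibration is good to about 2 mm. A picture is of the moment at which its call begins.
- job.sign_off(): hands the job in, once; it reports no verdict.
The state is a dict: "t": time; "q": joint angles; "qd": joint speeds; "tau": joint torques, N m; "tcp_pos": TCP position; "tool_rot": TCP orientation; "force": force on the tool from outside, world axes, zero at the start; "ft_torque": the same for the moment, N m; "finger_gap": opening from 0.0 (shut) to 1.0 (fully open).
Only numpy, scipy, OpenCV 4.12 (cv2) and the standard library are available. Lean on these libraries where they do the work, as an engineer would, in place of code of your own. Each camera call takes 0.05 s, during which the arm holds its last target.

## Task

Get the cream whisk ready: press the test button on the grey trip box so that its lever drops, and lift the lever back up until it stands by itself. Then turn the knurled collar on the white whisk drive until its hidden keyways find the ribs underneath, push it down fully home against its spring, and finish while still holding it down there with the gripper so a colleague can clip it. Leave the other things on the counter where they are.

Things in the scene. Friction and masses are not known exactly. Their poses are not given: they have to be found in the camera images.
- trip_box: grey painted steel box fixed on the counter, 110 (x) x 150 (y) x 55 mm high, origin at the centre of its underside, z up, front is -x. The test button is in its top at x 0, y +40 mm; the lever is 80 mm beside it at y -40 mm. Its place and yaw vary and it may be left or right of the whisk drive
- button_top (a point): centre of the top face of the round grey test button, 24 mm across, which stands 16.5 mm above the box top; pressed straight down
- test_button (a joint): how far the test button is pressed, 0 (up) to 0.008 m; spring 1.5 N at first touch, 5 N fully down; past about 6 mm it trips the lever, so press it to its stop
- lever_tip (a point): centre of the black ball, 20 mm across, at the end of the lever. The lever is an 8 mm round steel rod, 70 mm from pivot to ball centre; the pivot is a horizontal axis along the trip box's y at box x +20, y -40, z 47 mm
- trip_lever (a joint): lever angle: 0 = up, on its stop 0.2 rad past upright towards the box's +x; grows as it falls towards the box's -x (front); 1.0 rad = dropped (0.8 rad in front of upright). It swings freely: brought past upright (below 0.2 rad) it stays up by its weight, else it falls to 1.0. Shut fingers moving towards box +x in front of it, above the box top, push it up
- whisk_drive: white housing fixed on the counter, 170 (x) x 150 (y) x 85 mm high, origin at the centre of its underside, z up; place and yaw vary. The collar's post stands at its centre, nothing else above 90 mm. Three hidden ribs on the post, at an angle that varies: at the start the nearest fit is 0.45 to 1.35 rad clockwise from above
- collar: knurled aluminium collar (a closed cap) on the post, 50 mm across, 40 mm high; origin on its axis at its underside, 125 mm above the counter at the start, z up. Turns about the vertical either way (friction 0.04 N m) and slides down the post. Inside, hidden, are three keyways 120 degrees apart, with about 0.12 rad of play either side of the ribs. Its yaw tells nothing about the ribs
- coupling (a joint): how far the collar is pushed down, 0 (up) to 0.014 m (home, on a hard stop). A spring lifts it again when it is let go: about 3 N at 0, 8 N at home. While the keyways do not face the ribs it stops hard at about 2 mm; in line it goes on down to 14 mm, and then it turns no further than the play
- bowl: loose white mixing bowl, 156 mm across, 75 mm high, beyond the machines; leave alone
- cup: loose steel cup, 64 mm across, 60 mm high, between the two machines; leave alone
- piping_tip: loose steel piping cone, 32 mm across, 42 mm high, between the two machines; leave alone
- scraper: loose flat dough scraper 110 mm wide, 12 mm high; leave alone
- jar: loose glass jar, 64 mm across, 100 mm high; leave alone
- spatula: loose spatula lying flat; leave alone
- ramekin: loose white dish, 70 mm across, 40 mm high; leave alone
Mind the look-alikes: they are no part of the job. What is shaped like the trip_box but green is not meant.

How it is judged:
On the way, in this order (a step that is already met when the one before it is completed fails the run):
1. the test button is pressed (value of joint test_button above 0.005 m).
2. the lever has dropped (value of joint trip_lever above 0.8 rad), for 0.1 s.
3. the lever stands up again (value of joint trip_lever below 0.08 rad), for 0.2 s.
4. the collar is over the ribs and pushed home (value of joint coupling above 0.0115 m), for 0.2 s.
At the end, for the whole second after the job is handed in: The collar is held by the fingers (contact over 2 N) within 2.5 mm of home (coupling above 11.5 mm) against its spring through the last second; the lever stands up by itself (below 0.08 rad) and the button is released, with the robot clear of the trip box (value of joint coupling above 0.0115 m and contact force between the fingers and collar above 2 N and value of joint trip_lever below 0.08 rad and contact force between each of the arm, the fingers and trip_box below 0.1 N and value of joint test_button below 0.002 m); the arm keeps its last pose, push and grip.
It fails at once if a bystander was moved by more than 30 mm (distance of any of bowl, cup, piping_tip, scraper, jar, spatula, ramekin from where it was at the start of the episode above 0.03 m).
It also fails if it takes over 64 s, if anything falls off the work surface, if the arm or the gripper's body presses on something with over 40 N, if the wrist force passes 120 N, or if a joint passes its speed limit or range.

## Working session

There is one attempt and no reset: what is moved stays moved. The work goes in short steps, Python scripts to look and compute and a tool call to move; the robot and the scene stay as the last step left them, time stands still between calls to the robot, and variables do not carry over. Pictures are saved under pics/ and viewed, and the job is handed in when it is done.

Besides the shell and the picture viewer there is one more tool, called after ">>>" as name(argument=value, ...) on one line, values as JSON. move_arm: Moves the arm, as the interface text tells. Its arguments: {"type":"object","properties":{"deltas":{"type":"array"},"force":{"type":"number"}},"required":["deltas"]}

```bash
mkdir -p pics; ls
cat > h.py <<'E'
import numpy as np, cv2
from station import manip, viewer, job
def snap(name,fn):
    s=viewer.snapshot(name); cv2.imwrite('pics/'+fn,s['image'][:,:,::-1]); 
    np.savez('pics/'+fn+'.npz',**s); return s
def K(s):
    f=s['image'].shape[0]/2/np.tan(np.radians(s['fovy'])/2); return f,s['cx'],s['cy']
def pts(s):
    f,cx,cy=K(s); d=s['depth']; v,u=np.mgrid[:d.shape[0],:d.shape[1]]
    P=np.stack([(u-cx)/f*d,(v-cy)/f*d,d],-1); return (P-np.array(s['t']))@np.array(s['R'])
E
python3 - <<'E'
from h import *
for n in ['scene','side','wrist']:
    s=snap(n,n+'0.png'); print(n,s['fovy'],s['cx'],s['cy'],np.round(-np.array(s['R']).T@s['t'],3))
print(manip.sense())
E
```

```text
pics
scene 43.36222307763005 289.20184550071633 213.84751702549647 [1.232 0.398 1.468]
side 54.83528759796895 279.01910902774966 209.36994314335283 [ 0.334 -0.812  0.937]
wrist 60.96159485847247 271.47941975507973 206.71701041225853 [0.169 0.607 0.373]
{'t': 0.15, 'q': array([ 9.93521584e-01,  5.28277714e-01,  1.43361831e+00,  2.02353204e-05,
        1.18145539e+00, -1.78481909e-01]), 'qd': array([-0.00228583, -0.00187456, -0.00332521,  0.000187  , -0.00110139,
       -0.00125279]), 'tau': array([ 1.65610560e-03, -4.42740726e+01, -1.78276062e+01, -2.05571523e-04,
        5.67520328e-03,  9.26551902e-08]), 'tcp_pos': array([0.242333  , 0.57548996, 0.23053975]), 'tool_rot': array([-0.39129224,  0.58970682,  0.39081149,  0.58855979]), 'force': array([ 0.16339021,  0.13369766, -0.44012969]), 'ft_torque': array([ 0.00345964,  0.02999671, -0.02410449]), 'finger_gap': 1.0015936150422815}
```

View pics/scene0.png

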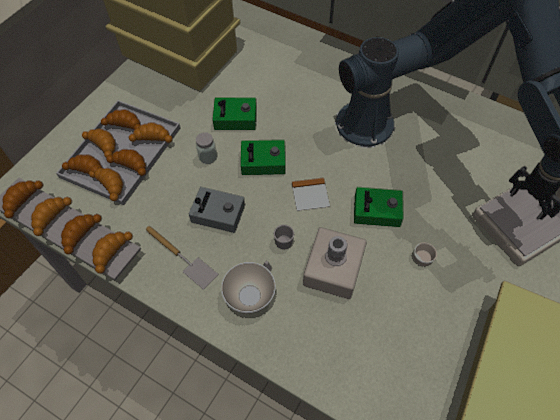

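View pics/side0.png

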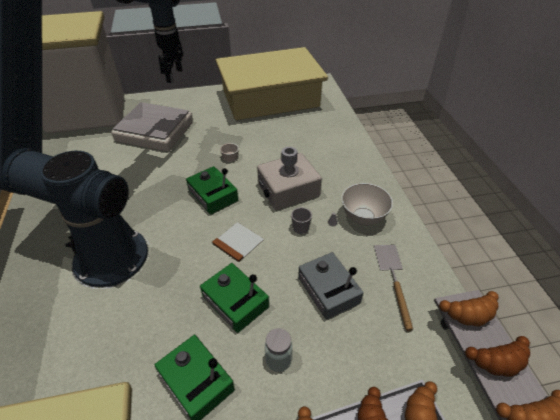

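View pics/wrist0.png

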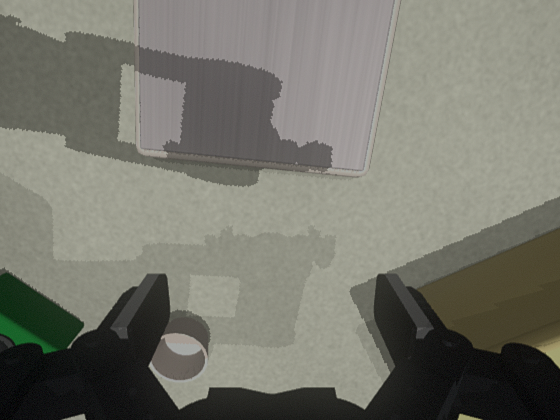

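The scene view shows the grey box at about (217,209), with its button at (228,207) and its lever ball near (198,207). The drive is at (335,262), with the collar top at (338,242). Next I'll measure these with depth.

```bash
cat > m.py <<'E'
from h import *
def comp(mask,u,v):
    n,l,st,c=cv2.connectedComponentsWithStats(mask.astype(np.uint8)); return l==l[v,u]
for n,(bu,bv),(cu,cv_) in [('scene',(228,222),(338,242)),('side',(325,290),(289,153))]:
    s=dict(np.load(f'pics/{n}0.png.npz')); P=pts(s); z=P[...,2]
    X=P[...,0];Y=P[...,1]
    print(n,'pt',P[bv,bu],P[cv_,cu])
    b0=P[bv,bu];c0=P[cv_,cu]
    for name,lo,hi,c,r in [('boxtop',.047,.062,b0,.13),('button',.066,.08,b0,.13),('ball',.08,.15,b0,.16),('drive',.077,.092,c0,.16),('collar',.155,.175,c0,.06)]:
        m=(z>lo)&(z<hi)&(np.hypot(X-c[0],Y-c[1])<r)
        if name in('boxtop','drive'): m=cv2.morphologyEx(m.astype(np.uint8),cv2.MORPH_OPEN,np.ones((3,3)))>0
        q=P[m]; 
        if len(q)<3: print(name,'none');continue
        rc=cv2.minAreaRect((q[:,:2]*1000).astype(np.float32))
        print(name,len(q),'mean',np.round(q.mean(0),4),'med',np.round(np.median(q,0),4),'max z',q[:,2].max().round(4),'rect',np.round(rc[0],1),np.round(rc[1],1),round(rc[2],1))
E
python3 m.py
python3 - <<'E'
import cv2
a=cv2.imread('pics/scene0.png')[170:310,170:400]
b=cv2.imread('pics/side0.png')[130:330,230:420]
cv2.imwrite('pics/a.png',cv2.resize(a,None,fx=3.4,fy=3.4,interpolation=cv2.INTER_CUBIC))
cv2.imwrite('pics/b.png',cv2.resize(b,None,fx=3,fy=3,interpolation=cv2.INTER_CUBIC))
E
```

```text
scene pt [ 0.61709988 -0.17175823  0.0559803 ] [0.56267367 0.17249733 0.1664955 ]
boxtop 1041 mean [ 0.5898 -0.2261  0.056 ] med [ 0.5926 -0.2294  0.0563] max z 0.062 rect [ 584.6 -236.3] [114.9 148.5] 13.9
button 55 mean [ 0.5788 -0.2088  0.0719] med [ 0.5737 -0.2007  0.0717] max z 0.0798 rect [ 581.8 -228.3] [101.4  82.3] 89.0
ball 41 mean [ 0.6275 -0.2663  0.1176] med [ 0.6279 -0.266   0.1224] max z 0.1279 rect [ 627.7 -266.1] [16.4 18.2] 64.0
drive 2088 mean [0.5768 0.1778 0.0857] med [0.5865 0.1851 0.0859] max z 0.092 rect [567.3 174.1] [171.3 150.1] 13.2
collar 263 mean [0.5688 0.175  0.1652] med [0.5695 0.1752 0.1655] max z 0.1739 rect [566.6 175. ] [49. 51.] 26.2
side pt [ 0.56449578 -0.27106193  0.05634893] [0.56632985 0.1621793  0.16636374]
boxtop 1970 mean [ 0.5862 -0.2483  0.0558] med [ 0.5864 -0.2504  0.0559] max z 0.0619 rect [ 587.8 -240.5] [111.3 150.9] 15.4
button 72 mean [ 0.585  -0.2156  0.0722] med [ 0.5792 -0.205   0.0719] max z 0.079 rect [ 593.7 -235.7] [21.5 99.1] 26.0
ball 77 mean [ 0.6282 -0.272   0.1128] med [ 0.6274 -0.2723  0.1193] max z 0.1289 rect [ 630.4 -271.2] [18.9 17.6] 13.5
drive 1322 mean [0.5659 0.1565 0.0854] med [0.5572 0.1507 0.0857] max z 0.092 rect [569.4 170.8] [169.2 153.6] 13.2
collar 162 mean [0.5686 0.1672 0.1647] med [0.5679 0.1653 0.1656] max z 0.1703 rect [570.  171.3] [50.9 46.7] 77.9
```

View pics/a.png

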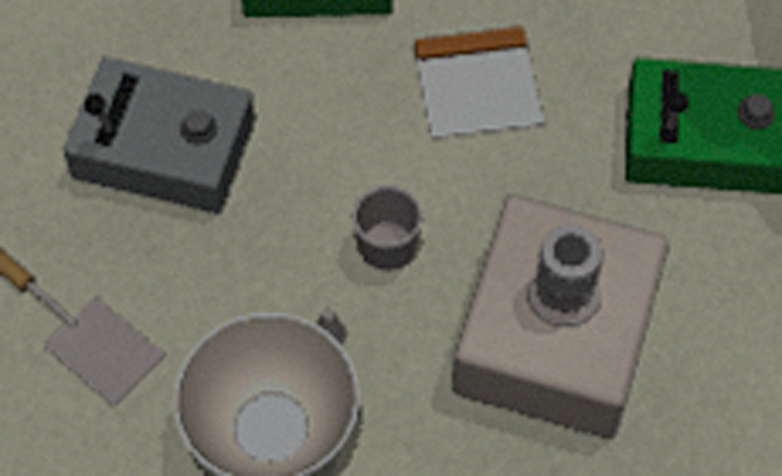

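View pics/b.png

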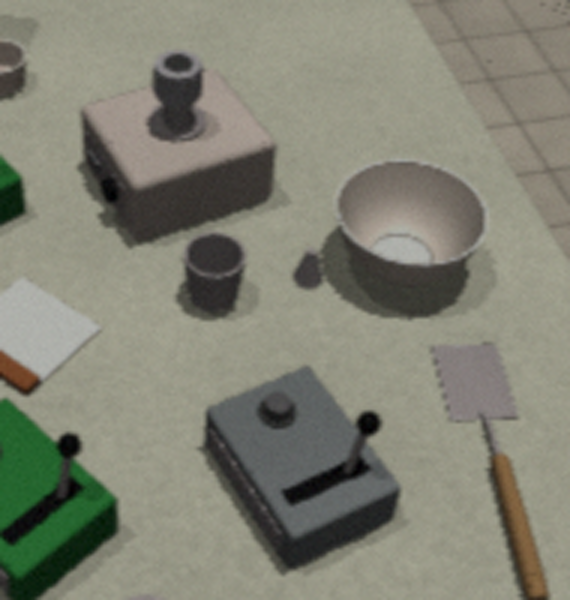

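```bash
cat >> h.py <<'E'
from scipy.spatial.transform import Rotation as Ro
def go(target,yaw=None):
    """yaw: world dir (deg) of tool y axis w/ tool down"""
    s=manip.sense(); R=Ro.from_quat(s['tool_rot']); M=R.as_matrix()
    print('tool x,y,z axes',np.round(M.T,3).tolist(),'yaw_y',np.degrees(np.arctan2(M[1,1],M[0,1])).round(2),'q6',s['q'][5].round(3))
    d=M.T@(np.array(target)-s['tcp_pos'])*1000; print('shift mm',d.round(1))
    if yaw is not None:
        y=np.radians(yaw); T=np.array([[0,0,-1],[np.cos(y),np.sin(y),0],[np.sin(y),-np.cos(y),0]]).T
        assert np.linalg.det(T)>0
        print('rot deg',np.degrees((R.inv()*Ro.from_matrix(T)).as_rotvec()).round(2))
    print('tcp',s['tcp_pos'].round(4),'F',s['force'].round(2),'t',s['t'])
E
python3 - <<'E'
from h import *
for y in (14.5,104.5,-75.5): go([.577,-.2005,.231],y)
E
```

```text
tool x,y,z axes [[-0.001, -0.001, -1.0], [-0.922, 0.388, 0.0], [0.388, 0.922, -0.002]] yaw_y 157.15 q6 -0.178
shift mm [ 3.000e-01 -6.097e+02 -5.851e+02]
rot deg [ 1.4265e+02 -7.0000e-02  1.2000e-01]
tcp [0.2423 0.5755 0.2305] F [ 0.16  0.13 -0.44] t 0.15
tool x,y,z axes [[-0.001, -0.001, -1.0], [-0.922, 0.388, 0.0], [0.388, 0.922, -0.002]] yaw_y 157.15 q6 -0.178
shift mm [ 3.000e-01 -6.097e+02 -5.851e+02]
rot deg [ 5.265e+01 -1.000e-01  3.000e-02]
tcp [0.2423 0.5755 0.2305] F [ 0.16  0.13 -0.44] t 0.15
tool x,y,z axes [[-0.001, -0.001, -1.0], [-0.922, 0.388, 0.0], [0.388, 0.922, -0.002]] yaw_y 157.15 q6 -0.178
shift mm [ 3.000e-01 -6.097e+02 -5.851e+02]
rot deg [-1.2735e+02 -3.0000e-02 -1.2000e-01]
tcp [0.2423 0.5755 0.2305] F [ 0.16  0.13 -0.44] t 0.15
```

>>> move_arm(deltas=[0,0,-40,-38,0,0,0,0,0,-40,-38,0,0,0,0,0,-40,-38,0,0,0,0,0,-40,-38,0,0,0,0,0,-40,-38,0,0,0,0,0,-40,-38,0,0,0,0,0,-40,-38,0,0,0,0,0,-40,-38,0,0,0,0,0,-40,-38,0,0,0,0,0,-40,-38,0,0,0])

```text
t: 1.15
tcp_pos: [0.4434, 0.1159, 0.2314]
tool_rot: [-0.391, 0.589, 0.391, 0.589]
force: [0.8, -0.0, 0.2]
finger_gap: 0.002
```

>>> move_arm(deltas=[0,0,-40,-39,0,0,0,0,0,-40,-39,0,0,0,0,0,-40,-40,0,0,0,0,0,-40,-40,0,0,0,0,0,-40,-40,0,0,0])

```text
t: 1.65
tcp_pos: [0.5387, -0.1153, 0.2311]
tool_rot: [-0.391, 0.589, 0.391, 0.589]
force: [0.6, 1.1, -0.2]
finger_gap: -0.002
```

>>> move_arm(deltas=[0,0,0,0,7.5,0,0,0,0,0,0,7.5,0,0,0,0,0,0,7.5,0,0,0,0,0,0,7.5,0,0,0,0,0,0,7.5,0,0,0,0,0,0,7.5,0,0,0,0,0,0,7.6,0,0,0,0,0,0,0,0,0])

```text
t: 2.45
tcp_pos: [0.5382, -0.1131, 0.2311]
tool_rot: [-0.089, 0.702, 0.09, 0.701]
force: [-0.6, 0.2, -0.6]
finger_gap: 0.002
```

Run:
```python
from h import *
go([.577,-.2005,.080],104.5)
s=snap('wrist','w1.png'); s=snap('side','s1.png')
```

```text
tool x,y,z axes [[-0.001, 0.0, -1.0], [-0.251, 0.968, 0.0], [0.968, 0.251, -0.001]] yaw_y 104.56 q6 -0.665
shift mm [151.  -94.4  15.7]
rot deg [ 0.06 -0.03 -0.02]
tcp [ 0.5382 -0.1131  0.2311] F [-0.63  0.23 -0.56] t 2.45
```

View pics/w1.png

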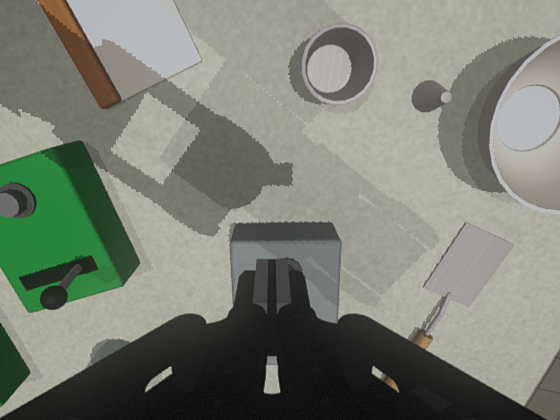

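View pics/s1.png

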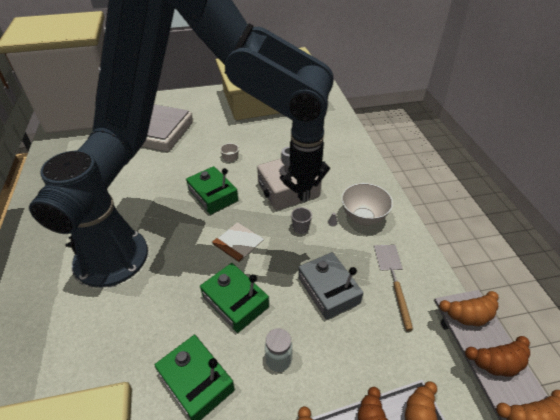

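The wrist view shows the box edge level at row ~240, so the tool is lined up with the box, and the button is just behind the finger tips at (285,265). I'll move over the button and go down.

>>> move_arm(deltas=[0,0,-31,5,0,0,0,0,0,-31,5,0,0,0,0,0,-32,5.7,0,0,0,0,40,0,0,0,0,0,0,40,0,0,0,0,0,0,40,0,0,0,0,0,0,20,0,0,0,0,0,0,6,0,0,0,0,0,0,0,0,0,0,0,0])

```text
t: 3.45
tcp_pos: [0.5769, -0.2001, 0.0846]
tool_rot: [-0.09, 0.702, 0.09, 0.701]
force: [-0.5, -0.3, 0.1]
finger_gap: 0.0
```

Run:
```python
from h import *
go([.577,-.2005,.0625],104.5)
s=snap('side','s2.png'); a=s['image'][200:340,260:420,::-1]; cv2.imwrite('pics/s2c.png',cv2.resize(a,None,fx=4,fy=4))
```

```text
tool x,y,z axes [[-0.001, 0.001, -1.0], [-0.252, 0.968, 0.001], [0.968, 0.252, -0.001]] yaw_y 104.62 q6 -0.772
shift mm [22.1 -0.4 -0. ]
rot deg [ 0.12 -0.07 -0.06]
tcp [ 0.5769 -0.2001  0.0846] F [-0.46 -0.29  0.08] t 3.45
```

View pics/s2c.png

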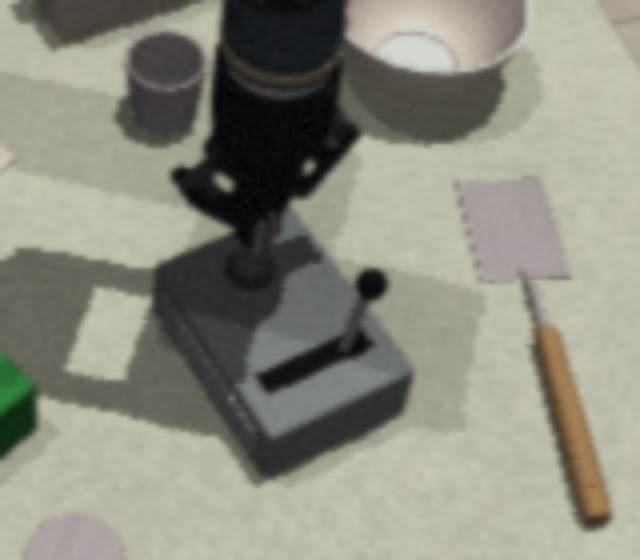

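The fingers, near (260,240) in the crop, are centred over the button at (250,265). I'll press now.

>>> move_arm(deltas=[0,8,0,0,0,0,0,0,5,0,0,0,0,0,0,4,0,0,0,0,0,0,3,0,0,0,0,0,0,2,0,0,0,0,0,0,0,0,0,0,0,0,0,0,0,0,0,0,0])

```text
t: 4.2
tcp_pos: [0.5778, -0.2005, 0.0638]
tool_rot: [-0.09, 0.701, 0.089, 0.702]
force: [0.7, -0.4, 4.5]
finger_gap: 0.003
```

Run:
```python
from h import *
go([.577,-.2005,.0625],104.5)
s=snap('side','s3.png'); a=s['image'][200:340,260:420,::-1]; cv2.imwrite('pics/s3c.png',cv2.resize(a,None,fx=4,fy=4))
```

```text
tool x,y,z axes [[0.001, -0.001, -1.0], [-0.251, 0.968, -0.001], [0.968, 0.251, 0.001]] yaw_y 104.55 q6 -0.771
shift mm [ 1.3  0.2 -0.8]
rot deg [0.05 0.06 0.06]
tcp [ 0.5778 -0.2005  0.0638] F [ 0.72 -0.35  4.5 ] t 4.2
```

View pics/s3c.png

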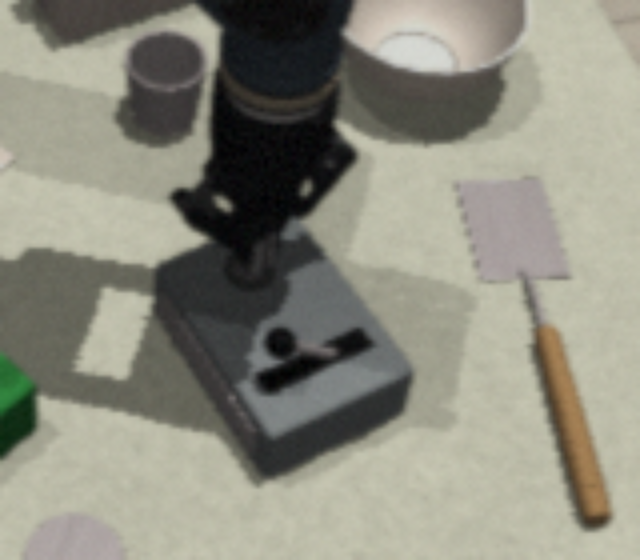

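The lever has dropped; its ball is now at (282,340) in the crop. Next: up, over to a spot in front of the lever, down, then push.

>>> move_arm(deltas=[0,-40,0,0,0,0,0,0,-40,0,0,0,0,0,0,0,-40,-36,0,0,0,0,0,-40,-36,0,0,0,0,35,0,0,0,0,0,0,38,0,0,0,0,0,0,0,0,0,0,0,0,0,0,0,0,0,0,0])

```text
t: 5.05
tcp_pos: [0.5304, -0.2883, 0.0695]
tool_rot: [-0.089, 0.702, 0.09, 0.701]
force: [0.5, 0.9, -0.2]
finger_gap: -0.0
```

Run:
```python
from h import *
y=np.radians(14.5);c=np.array([.587,-.239]);ex=np.array([np.cos(y),np.sin(y)]);ey=np.array([-ex[1],ex[0]])
go([*(c-.07*ex-.04*ey),.07],104.5)
s=snap('side','s4.png'); a=s['image'][200:340,260:420,::-1]; cv2.imwrite('pics/s4c.png',cv2.resize(a,None,fx=4,fy=4))
```

```text
tool x,y,z axes [[-0.002, 0.002, -1.0], [-0.251, 0.968, 0.003], [0.968, 0.251, -0.002]] yaw_y 104.56 q6 -0.937
shift mm [-0.5 -6.4 -2.8]
rot deg [ 0.06 -0.11 -0.15]
tcp [ 0.5304 -0.2883  0.0695] F [ 0.52  0.88 -0.23] t 5.05
```

View pics/s4c.png

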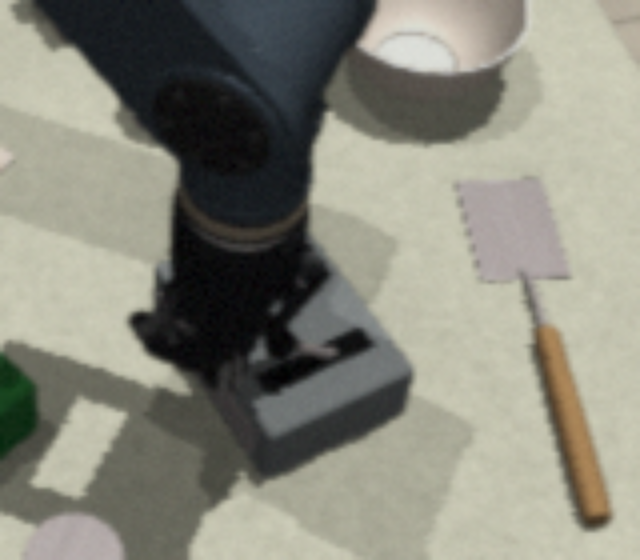

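>>> move_arm(deltas=[0,0,-6,0,0,0,0,0,0,0,10,0,0,0,0,0,0,10,0,0,0,0,0,0,10,0,0,0,0,0,0,10,0,0,0,0,0,0,8,0,0,0,0,0,0,6,0,0,0,0,0,0,5,0,0,0,0,0,0,4,0,0,0,0,0,0,0,0,0,0])

```text
t: 6.1
tcp_pos: [0.6036, -0.2809, 0.0832]
tool_rot: [-0.094, 0.694, 0.085, 0.709]
force: [-0.7, 8.4, 41.4]
finger_gap: -0.001
```

Run:
```python
from h import *
y=np.radians(14.5);c=np.array([.587,-.239]);ex=np.array([np.cos(y),np.sin(y)]);ey=np.array([-ex[1],ex[0]])
go([*(c-.04*ey),.07],104.5)
s=snap('side','s5.png'); a=s['image'][200:340,260:420,::-1]; cv2.imwrite('pics/s5c.png',cv2.resize(a,None,fx=4,fy=4))
s=snap('scene','c5.png'); a=s['image'][150:270,140:300,::-1]; cv2.imwrite('pics/c5c.png',cv2.resize(a,None,fx=4,fy=4))
```

```text
tool x,y,z axes [[0.023, -0.009, -1.0], [-0.251, 0.968, -0.015], [0.968, 0.251, 0.02]] yaw_y 104.53 q6 -0.863
shift mm [13.   4.9 -5.8]
rot deg [0.04 1.13 0.85]
tcp [ 0.6036 -0.2809  0.0832] F [-0.74  8.38 41.41] t 6.1
```

View pics/s5c.png

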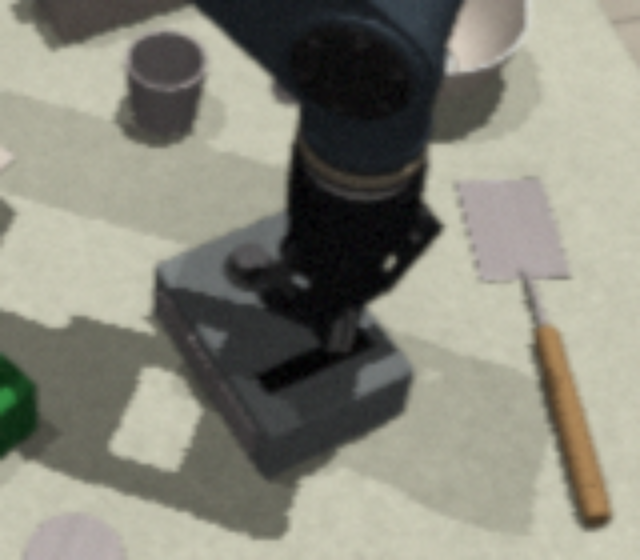

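View pics/c5c.png

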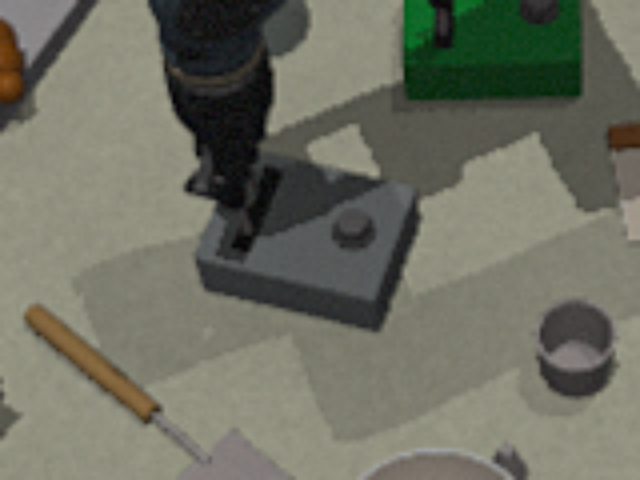

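The push stalled at 41 N upward with the tip raised to 83 mm. The ball is probably wedged under the flare of the finger linkage. I'll take the load off by going straight up, then look.

>>> move_arm(deltas=[0,-8,0,0,0,0,0,0,-8,0,0,0,0,0,0,0,0,0,0,0,0])

```text
t: 6.5
tcp_pos: [0.5948, -0.2791, 0.0879]
tool_rot: [-0.09, 0.701, 0.089, 0.702]
force: [0.2, -0.1, 0.3]
finger_gap: 0.001
```

Run:
```python
from h import *
y=np.radians(14.5);c=np.array([.587,-.239]);ex=np.array([np.cos(y),np.sin(y)]);ey=np.array([-ex[1],ex[0]])
go([*(c-.04*ey),.07],104.5)
s=snap('side','s6.png'); a=s['image'][200:340,260:420,::-1]; cv2.imwrite('pics/s6c.png',cv2.resize(a,None,fx=4,fy=4))
```

```text
tool x,y,z axes [[0.002, -0.002, -1.0], [-0.252, 0.968, -0.002], [0.968, 0.252, 0.002]] yaw_y 104.59 q6 -0.863
shift mm [17.9  0.8  2.5]
rot deg [0.09 0.1  0.13]
tcp [ 0.5948 -0.2791  0.0879] F [ 0.21 -0.15  0.25] t 6.5
```

View pics/s6c.png

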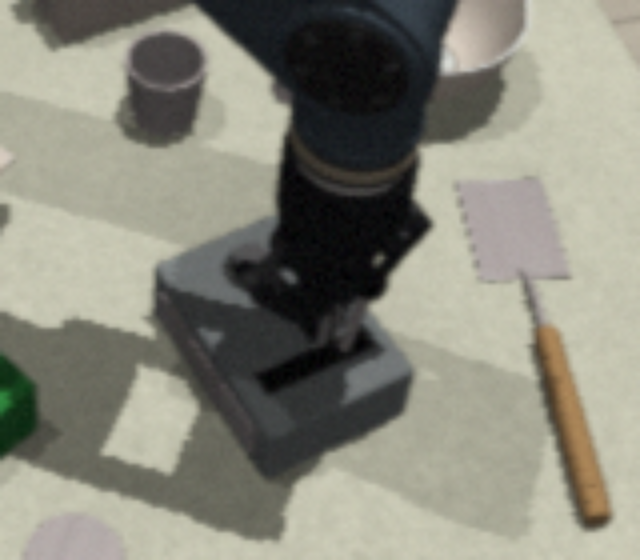

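>>> move_arm(deltas=[0,-8,0,0,0,0,0,0,0,0,4,0,0,0,0,0,0,3,0,0,0,0,0,0,3,0,0,0,0,0,0,0,0,0,0])

```text
t: 7.05
tcp_pos: [0.6037, -0.2763, 0.0938]
tool_rot: [-0.09, 0.701, 0.09, 0.701]
force: [-0.1, -0.9, -0.4]
finger_gap: 0.002
```

Run:
```python
from h import *
y=np.radians(14.5);c=np.array([.587,-.239]);ex=np.array([np.cos(y),np.sin(y)]);ey=np.array([-ex[1],ex[0]])
go([*(c-.04*ey),.07],104.5)
s=snap('side','s7.png'); a=s['image'][200:340,260:420,::-1]; cv2.imwrite('pics/s7c.png',cv2.resize(a,None,fx=4,fy=4))
```

```text
tool x,y,z axes [[-0.0, 0.0, -1.0], [-0.252, 0.968, 0.0], [0.968, 0.252, -0.0]] yaw_y 104.57 q6 -0.852
shift mm [23.8  0.3 -6.8]
rot deg [ 0.07 -0.01 -0.02]
tcp [ 0.6037 -0.2763  0.0938] F [-0.09 -0.85 -0.37] t 7.05
```

View pics/s7c.png

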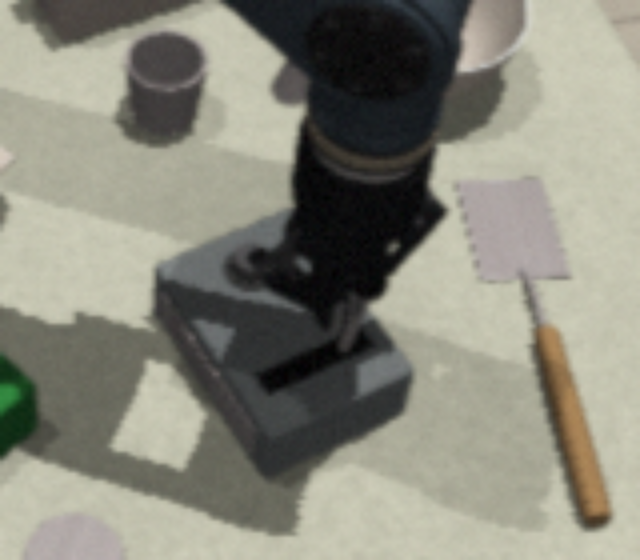

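>>> move_arm(deltas=[0,0,0,5,0,0,0,0,0,0,0,0,0,0,0,0,0,-10,0,0,0,0,0,0,-25,0,0,0,0,0,0,-25,0,0,0,0,0,0,0,0,0,0])

```text
t: 7.7
tcp_pos: [0.5469, -0.2904, 0.0941]
tool_rot: [-0.088, 0.702, 0.089, 0.701]
force: [0.6, -0.0, -0.4]
finger_gap: 0.001
```

Run:
```python
from h import *
print(manip.sense()['force'],manip.sense()['tcp_pos'])
s=snap('side','s8.png'); a=s['image'][200:340,260:420,::-1]; cv2.imwrite('pics/s8c.png',cv2.resize(a,None,fx=4,fy=4))
```

```text
[ 0.60920664 -0.00727919 -0.43723525] [ 0.5469321  -0.29035111  0.09412331]
```

View pics/s8c.png

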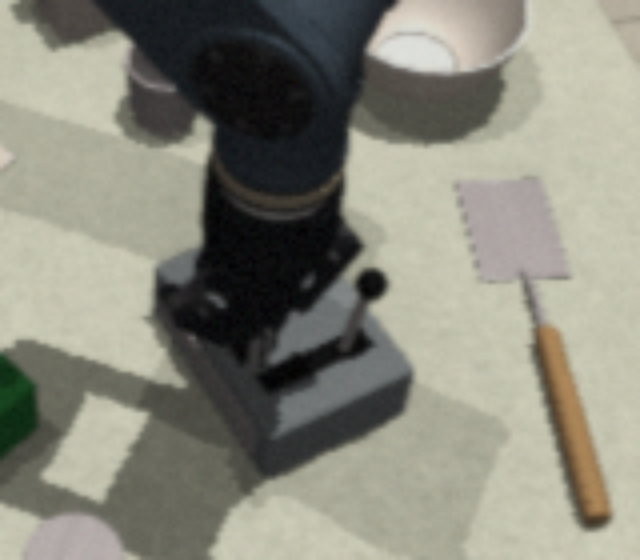

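The lever stands by itself, with its ball back at (370,283) in the crop as before. Now up and over to the collar.

>>> move_arm(deltas=[0,-50,0,0,0,0,0,0,-50,0,0,0,0,0,0,-50,0,0,0,0,0,0,-16,0,0,0,0,0,85,0,34,13,0,0,0,85,0,34,13,0,0,0,85,0,34,13,0,0,0,85,0,34,13,0,0,0,85,0,34,13,0,0,0,85,0,34,13,0,0,0])

```text
t: 8.75
tcp_pos: [0.5754, -0.0714, 0.2608]
tool_rot: [-0.09, 0.701, 0.09, 0.702]
force: [-0.4, -0.5, 0.3]
finger_gap: 0.989
```

>>> move_arm(deltas=[85,0,34,10,0,0,0,85,0,34,10,0,0,0,85,0,34,10,0,0,0,85,0,34,10,0,0,0,85,0,34,10,0,0,0,85,0,34,5,0,0,0,85,0,34,4,0,0,0,85,0,0,0,0,0,0])

```text
t: 9.55
tcp_pos: [0.5712, 0.1768, 0.2607]
tool_rot: [-0.091, 0.701, 0.092, 0.702]
force: [-0.2, -0.3, 0.1]
finger_gap: 0.998
```

Run:
```python
from h import *
go([.5685,.1727,.131],104.5)
snap('wrist','w9.png')
```

```text
tool x,y,z axes [[0.001, 0.003, -1.0], [-0.256, 0.967, 0.002], [0.967, 0.256, 0.002]] yaw_y 104.86 q6 -0.148
shift mm [129.6  -3.5  -3.9]
rot deg [ 0.36  0.11 -0.12]
tcp [0.5712 0.1768 0.2607] F [-0.2  -0.34  0.1 ] t 9.55
```

View pics/w9.png

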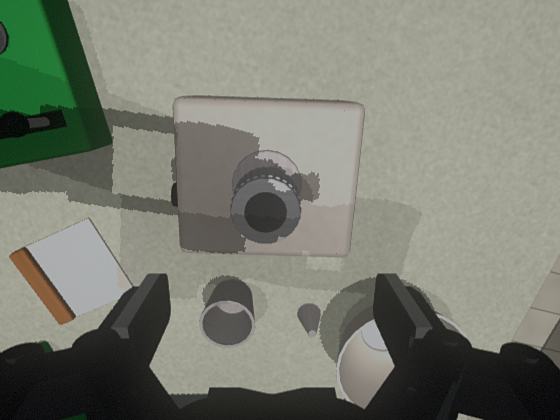

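The wrist view shows the collar at (266,211), centred between the jaws (column ~270). Fine correction, then down.

>>> move_arm(deltas=[85,0,-3.5,-3.9,0.4,0,0,85,40,0,0,0,0,0,85,40,0,0,0,0,0,85,35,0,0,0,0,0,85,16,0,0,0,0,0,85,0,0,0,0,0,0,85,0,0,0,0,0,0])

```text
t: 10.3
tcp_pos: [0.5695, 0.1664, 0.1297]
tool_rot: [-0.087, 0.702, 0.086, 0.702]
force: [-1.0, -0.4, 0.2]
finger_gap: 0.994
```

Run:
```python
from h import *
go([.5685,.1727,.129],104.5)
s=snap('side','s10.png'); a=s['image'][90:230,220:400,::-1]; cv2.imwrite('pics/s10c.png',cv2.resize(a,None,fx=4,fy=4))
```

```text
tool x,y,z axes [[0.001, -0.0, -1.0], [-0.243, 0.97, -0.0], [0.97, 0.243, 0.001]] yaw_y 104.05 q6 -0.149
shift mm [0.7 6.3 0.5]
rot deg [-0.45  0.03  0.01]
tcp [0.5695 0.1664 0.1297] F [-1.04 -0.37  0.18] t 10.3
```

View pics/s10c.png

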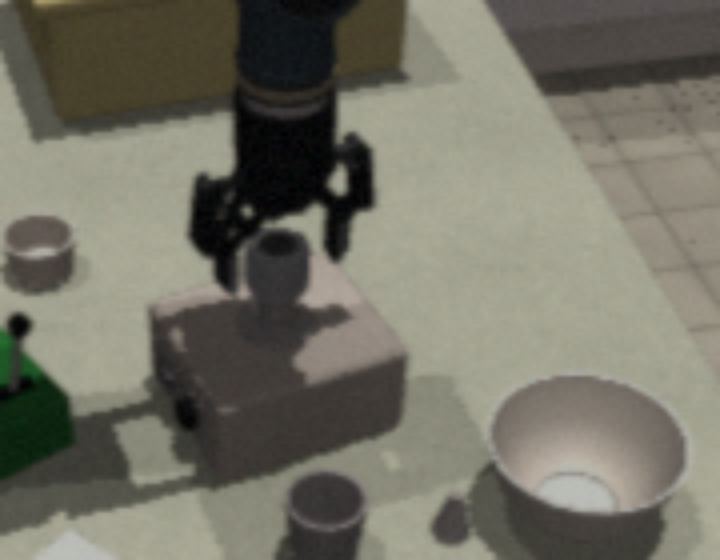

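>>> move_arm(deltas=[85,0,6,0.5,0,0,0,85,0,0,0,0,0,0,85,0,0,0,0,0,0], force=40)

```text
t: 10.65
tcp_pos: [0.5682, 0.1739, 0.1303]
tool_rot: [-0.087, 0.701, 0.087, 0.702]
force: [0.8, 0.1, -0.4]
finger_gap: 0.994
```

>>> move_arm(deltas=[40,0,0,0,0,0,0,40,0,0,0,0,0,0,40,0,0,0,0,0,0,40,0,0,0,0,0,0,40,0,0,0,0,0,0,40,0,0,0,0,0,0], force=40)

```text
t: 11.25
tcp_pos: [0.5676, 0.1735, 0.1295]
tool_rot: [-0.087, 0.702, 0.087, 0.702]
force: [-1.0, 0.4, 2.7]
finger_gap: 0.578
```

Run:
```python
from h import *
go([.5685,.1727,.129],104.5)
print(manip.sense()['ft_torque'])
```

```text
tool x,y,z axes [[-0.0, -0.0, -1.0], [-0.244, 0.97, 0.0], [0.97, 0.244, -0.0]] yaw_y 104.15 q6 -0.138
shift mm [ 0.5 -1.   0.6]
rot deg [-0.35 -0.01 -0.  ]
tcp [0.5676 0.1735 0.1295] F [-0.95  0.36  2.73] t 11.25
[-0.03553887  0.20592694 -0.00234426]
```

>>> move_arm(deltas=[40,3,0,0,0,0,0,40,3,0,0,0,0,0,40,0,0,0,3,0,0,40,0,0,0,3,0,0,40,0,0,0,3,0,0,40,0,0,0,3,0,0,40,0,0,0,3,0,0,40,0,0,0,0,0,0], force=50)

```text
t: 12.05
tcp_pos: [0.5677, 0.1735, 0.1271]
tool_rot: [0.005, 0.707, -0.006, 0.707]
force: [-7.2, -1.6, 24.8]
finger_gap: 0.575
```

Run:
```python
from h import *
go([.5685,.1727,.129]);print(manip.sense()['ft_torque'])
```

```text
tool x,y,z axes [[0.001, -0.0, -1.0], [0.016, 1.0, -0.0], [1.0, -0.016, 0.001]] yaw_y 89.1 q6 0.125
shift mm [-1.9 -0.8  0.8]
tcp [0.5677 0.1735 0.1271] F [-7.16 -1.65 24.83] t 12.05
[-0.2074501   1.33798771 -0.23894185]
```

>>> move_arm(deltas=[40,0,0,0,3,0,0,40,0,0,0,3,0,0,40,0,0,0,3,0,0,40,0,0,0,3,0,0,40,0,0,0,3,0,0,40,0,0,0,0,0,0])

```text
t: 12.65
tcp_pos: [0.5676, 0.1736, 0.1271]
tool_rot: [0.098, 0.7, -0.098, 0.701]
force: [-7.7, -2.1, 24.4]
finger_gap: 0.57
```

Run:
```python
from h import *
go([.5685,.1727,.129]);print(manip.sense()['ft_torque'])
```

```text
tool x,y,z axes [[0.001, -0.0, -1.0], [0.274, 0.962, 0.0], [0.962, -0.274, 0.001]] yaw_y 74.09 q6 0.387
shift mm [-1.9 -0.6  1.1]
tcp [0.5676 0.1736 0.1271] F [-7.72 -2.1  24.39] t 12.65
[-0.20479933  1.38472926 -0.21758703]
```

>>> move_arm(deltas=[40,0,0,0,3,0,0,40,0,0,0,3,0,0,40,0,0,0,3,0,0,40,0,0,0,3,0,0,40,0,0,0,0,0,0])

```text
t: 13.15
tcp_pos: [0.5675, 0.1736, 0.1243]
tool_rot: [0.171, 0.686, -0.171, 0.686]
force: [-3.3, -0.2, 9.1]
finger_gap: 0.572
```

>>> move_arm(deltas=[40,0,0,0,3,0,0,40,0,0,0,3,0,0,40,0,0,0,3,0,0,40,0,0,0,0,0,0])

```text
t: 13.55
tcp_pos: [0.5674, 0.1736, 0.1235]
tool_rot: [0.224, 0.671, -0.224, 0.671]
force: [-1.9, 0.2, 4.8]
finger_gap: 0.571
```

Run:
```python
from h import *
go([.5685,.1727,.129]);print(manip.sense()['ft_torque'])
```

```text
tool x,y,z axes [[-0.001, 0.0, -1.0], [0.6, 0.8, -0.0], [0.8, -0.6, -0.001]] yaw_y 53.1 q6 0.753
shift mm [-5.5 -0.1  1.4]
tcp [0.5674 0.1736 0.1235] F [-1.92  0.19  4.78] t 13.55
[-0.00787567  0.34772541 -0.01200527]
```

The collar found the ribs: it dropped past the 2 mm stop and the force fell. Now I'll push it home.

>>> move_arm(deltas=[40,3,0,0,0,0,0,40,3,0,0,0,0,0,40,2,0,0,0,0,0,40,2,0,0,0,0,0,40,1,0,0,0,0,0,40,0,0,0,0,0,0,40,0,0,0,0,0,0], force=60)

```text
t: 14.25
tcp_pos: [0.5675, 0.1736, 0.1155]
tool_rot: [0.224, 0.671, -0.223, 0.671]
force: [-7.0, -1.4, 22.7]
finger_gap: 0.57
```

Run:
```python
from h import *
go([.5685,.1727,.129]);print(manip.sense()['ft_torque'])
s=snap('side','s11.png'); P=pts(s);q=P[(np.hypot(P[...,0]-.5685,P[...,1]-.1727)<.02)&(P[...,2]>.13)&(P[...,2]<.18)]; print(len(q),np.percentile(q[:,2],[10,50,90]) if len(q) else 0)
a=s['image'][90:330,220:400,::-1]; cv2.imwrite('pics/s11c.png',cv2.resize(a,None,fx=2.5,fy=2.5))
```

```text
tool x,y,z axes [[0.001, 0.0, -1.0], [0.6, 0.8, 0.0], [0.8, -0.6, 0.0]] yaw_y 53.15 q6 0.752
shift mm [-13.5  -0.1   1.4]
tcp [0.5675 0.1736 0.1155] F [-7.04 -1.42 22.73] t 14.25
[-0.09822585  1.17372845 -0.06035997]
84 [0.14997583 0.1522473  0.15434759]
```

View pics/s11c.png

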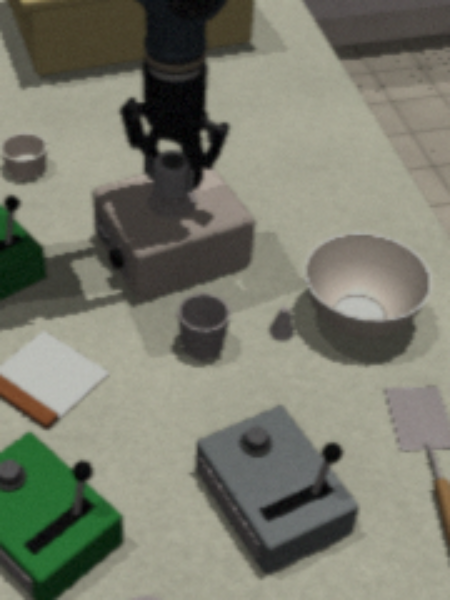

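The collar is on its stop: the TCP went down 14.0 mm and the upward force is 22.7 N, against about 8 N from the spring alone. The collar's top is at 152 mm, from 165.5 before. The lever is up at (332,452), the button is released, and nothing else has moved.

Run:
```python
from station import job
print(job.sign_off())
```

```text
the job is handed in; nothing more can be done
None
```

I finished the job and handed it in at about 14 s. The gripper is still holding the collar down at home, and sign-off gave no verdict.

- **Button and lever:** I pressed the test button on the grey box and the lever dropped. My first push to raise it jammed, reading 41 N upward at the wrist. The ball had probably caught under the flare of the finger linkage.
- **Second push:** I backed off, pushed again with the fingertips higher, and the lever stood by itself.
- **Collar:** I turned it clockwise under light pressure, and it started to drop at roughly 40 degrees. I then pushed it home and kept holding it.

**Last checks:**
- The tool went down 14.0 mm from where it gripped the collar. By camera depth the collar top fell about 13.5 mm, so the two agree within the calibration.
- The collar pushes up with 22.7 N, against about 8 N from the spring alone, so it is on its hard stop. The grip is set to 60 N.
- In the last picture the lever is up, the button is released, the arm is clear of the grey box, and the other things in view look where they were. I checked these by eye, not by measuring.

**One doubt:** the 41 N push was slightly over the 40 N limit for the gripper body. I couldn't tell whether the body or the fingers took that contact, so it could count as a fault.

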